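Bring the chip under the microscope and lock the carriage

TASK

Loosen the clamp knob of the board carriage until it slides freely, slide the carriage along its rail until the big square chip on the board is centred under the microscope's lens, then turn the knob clockwise until it is fully tight again so that the board stays there, and let go. Leave the jar, the solder spool and the screwdriver alone.

Things in the scene. Friction and masses are not known exactly. Their poses are not given: they have to be found in the camera images.
- stage: Fixed stage: dark base plate (200 x 440 x 12 mm, centred 10 mm beyond the origin in x), rail (30 mm wide, top 32 mm high) along its y axis with end stops. A level guard rod, 12 mm thick, runs above the knob along y at x = -45 mm, centre 215 mm high, on posts at y = +-205 mm. Origin: on the table under the rail's middle. x points away from the robot, y along the rail to its left, z up.
- carriage (a joint): Slide of the carriage along the stage's +y, m, -0.125 to 0.125; 0 when its middle is over the stage's origin. Aluminium saddle (62 x 70 mm, top 52 mm above the table), sloping boss with the knob towards the robot, black tray (94 x 116 mm) with a green board beyond. Freed, it slides with about 2 N of friction and stays where left; tight, it resists a 20 N push.
- clamp_knob (a joint): Turn of the clamp knob, rad, 0 to 1.2. 0 is fully tight (the clockwise stop, looking down on the knob); it grows anticlockwise. Starts within 0.1 of tight. The clamp bites below about 0.6: the carriage is free above that, held harder and harder below. About 0.1 N m to turn, up to 0.2 when biting; stays where left. It rides on the carriage, so a held knob carries the carriage along.
- knob_grip (a point): On the knob's axis, about 80 mm above the table, 13 mm below the outer end of its black bar grip (44 x 14 mm, 34 mm high, on a 32 mm flange). z is the axis, out of the knob: up, leaning 40 degrees from vertical to the stage's -x. x, y turn with the knob; the bar's long direction is x turned -0.6 rad about z. At joint value 0.6 the bar points straight up the slope, in the stage's x-z plane.
- chip (a point): Middle of the top of the big square black chip (24 x 24 x 4 mm) on the green board, 59 mm above the table; fixed to the carriage, 70 mm beyond the saddle's middle in the stage's x, at the same y. Axes as the stage's.
- scope: Fixed microscope stand behind the rail: round foot (64 mm), column 292 mm high, arm towards the robot with an upright slim black barrel (40 mm across, 135 to 270 mm above the table, narrowing to the lens below). It stands left or right of the rail's middle, a lamp stand on the other side. Origin: under the column, on the table. Axes as the stage's.
- lens (a point): Middle of the lens, at the lower end of the microscope's barrel, 135 mm above the table, 90 mm from the column towards the robot, in line with the chip's path: sliding the carriage can bring the chip exactly under it.
- lamp_head (a point): Middle of the underside of the flat round white lamp shade (84 mm across, 16 mm thick, 190 mm above the table) on a similar stand; not the microscope, nothing to do with it.
- flux_jar: Closed jar, 48 mm across, 55 mm high, standing loose on the table; bystander. Origin at its underside.
- solder_spool: Solder spool, 56 mm across, 40 mm high, standing loose; bystander. Origin at its underside.
- screwdriver: Screwdriver 160 mm long lying loose on the table; bystander. Origin about under its middle.

How it is judged:
On the way, in this order (a step that is already met when the one before it is completed fails the run):
1. The clamp knob is loosened (turned more than 0.6 rad from tight) (value of joint clamp_knob above 0.6 rad), for 0.1 s.
2. With the knob still loose, the carriage is slid until the chip is under the lens (within 8 mm) (horizontal distance between chip and lens below 0.008 m and value of joint clamp_knob above 0.5 rad), for 0.1 s.
At the end, for the whole second after the job is handed in: The chip's middle is within 6 mm of the lens's middle seen from above, the clamp knob is tight (below 0.2 rad) and the carriage is at rest (horizontal distance between chip and lens below 0.006 m and value of joint clamp_knob below 0.2 rad and velocity of joint carriage between -0.005 and 0.005 m/s); the robot touches nothing.
It fails at once if The jar, the solder spool or the screwdriver is moved by more than 30 mm (distance of any of flux_jar, solder_spool, screwdriver from where it was at the start of the episode above 0.03 m).
It also fails if it takes over 43 s, if anything falls off the work surface, if the arm or the gripper's body presses on something with over 40 N, if the wrist force passes 120 N, or if a joint passes its speed limit or range.

ROBOT

A 6-joint arm with a two-finger parallel gripper is mounted at the origin on the work surface. World frame = base frame: x ahead of the robot, y to its left, z up, the work surface at z = 0. Lengths are in m, angles in rad, forces in N, time in s.
With the tool pointing down it reaches from about 0.325 to 0.9 m from the base axis. Payload 6.1 kg.
Tool frame: the origin (TCP) lies midway between the tips of the shut fingers; the grasp point (between the pads) lies 19 mm behind it; x points along the fingers, y is the direction in which the jaws open and shut, and the axes are right-handed (so a half turn about x gives the same grasp; the last joint's range is limited). The gripper opens to 85 mm and grips with 20 to 120 N. Pads are 22 mm wide; open, the fingers measure 114 mm over their backs; the gripper's body (76 mm by 85 mm) begins 54 mm behind the grasp point. The pads swing forward as they close: fully open they stand 13 mm farther back than shut.
Start: joints at [1.036, 0.22, 1.526, -0, 1.395, -0.126], TCP at [0.248, 0.573, 0.231] pointing down, gripper open.
Joint ranges: [-2.98, 2.98], [-0.91, 2.08], [0.09, 2.57], [-1.24, 4.39], [0.2, 2.65], [-2.68, 2.68]. Speed limits (rad/s): [2.57, 2.57, 3.01, 3.14, 3.14, 3.14].

INTERFACE

Orientations are given as [roll, pitch, yaw] about the fixed x, y, z axes, in that order (R = Rz(yaw) Ry(pitch) Rx(roll)).
In Python, from plant import movep, move_l, set_joints, gripper_to, hold, inverse_kinematics, observe, get_image, get_calibration, Unreachable, job_done gives the robot as it stands. Calls block until the motion is done:
- movep(position, orientation): joint-space move of the TCP to a pose.
- move_l(position, feed=0.15, rotation=None, max_force=None): straight line of the TCP; rotation=None keeps the orientation; feed is the mean speed in m/s. With max_force (N) it stops when the force on the tool has changed by that much, and returns True; else False.
- set_joints(angles): joint-space move.
- gripper_to(opening, f_grip=None): finger opening in m; f_grip is the grip in N (None keeps the last); returns when the fingers have stopped.
- hold(seconds).
- inverse_kinematics(position, orientation): joint angles nearest the present ones, or None.
- observe(): the state.
- get_image(name): name is "scene" or "side" or "wrist"; returns (picture, depth): 420x560x3 uint8, red, green, blue; 420x560 float32, m along the optical axis (not along the pixel's ray), 0 where there is no reading.
- get_calibration(name): a dict with "intrinsics" (3x3 intrinsics, pixels), "dist_coeffs" ([k1, k2, p1, p2, k3] as OpenCV has them; the pictures are not rectified), "world_from_camera" (4x4, takes a point from camera to world coordinates). Camera axes: x right, y down, z forward; pixel columns grow to the right and rows downward; lengths in m; the calibration is good to about 2 mm. A picture is of the moment at which its call begins: read the wrist's pose just before it. get_calibration takes no time and is no camera call; for the wrist camera it gives the pose at the moment of the call.
A pose or a line that the arm cannot do raises Unreachable and nothing moves.
- job_done(): hands the job in, once; it reports no verdict.
The state is a dict: "time_s": time; "q": joint angles; "joint_velocities": joint speeds; "joint_torque": joint torques, N m; "eef_pos": TCP position; "tcp_rot": TCP orientation; "ft_force": force on the tool from outside, world axes, zero at the start; "torque": the same for the moment, N m; "opening": finger opening in m.
Only numpy, scipy, OpenCV 4.12 (cv2) and the standard library are available. Lean on these libraries where they do the work, as an engineer would, in place of code of your own. Each camera call takes 0.05 s, during which the arm holds its last target. There are 200 camera calls.

## Working session

There is one attempt and no reset: what is moved stays moved. The work goes in short steps, each a Python script; the robot and the scene stay as the last script left them, time stands still between calls to the robot, and variables do not carry over. Pictures are saved under pics/ and viewed, about 8 in all and at most 12, crops included, and the job is handed in when it is done.

```bash
mkdir -p pics; ls
cat > h.py <<'E'
from plant import *
import numpy as np, cv2
from scipy.spatial.transform import Rotation as R
def cloud(d,c):
    K=np.array(c["intrinsics"],float);T=np.array(c["world_from_camera"])
    h,w=d.shape;u,v=np.meshgrid(np.arange(w),np.arange(h))
    n=cv2.undistortPoints(np.stack([u,v],-1).reshape(-1,1,2).astype(np.float64),K,np.array(c["dist_coeffs"],float)).reshape(h,w,2)
    P=np.dstack([n*d[...,None],d])
    return P@T[:3,:3].T+T[:3,3]
def snap(n,f):
    c=get_calibration(n);im,d=get_image(n)
    np.savez("pics/%s.npz"%f,im=im,P=cloud(d,c),d=d)
    cv2.imwrite("pics/%s.png"%f,im[...,::-1]);return im,d,c
E
python3 - <<'E'
from h import *
for n in("scene","side"):
    im,d,c=snap(n,n+"0"); print(np.round(c["world_from_camera"],3).tolist())
print(observe())
a=[cv2.imread("pics/%s0.png"%n) for n in("scene","side")]
E
```

```text
pics
[[0.706, 0.564, -0.427, 0.97], [0.708, -0.562, 0.428, -0.418], [0.002, -0.605, -0.796, 0.869], [0.0, 0.0, 0.0, 1.0]]
[[0.7, -0.55, 0.456, -0.072], [-0.714, -0.551, 0.431, -0.615], [0.014, -0.628, -0.778, 1.271], [0.0, 0.0, 0.0, 1.0]]
{'time_s': 0.1, 'q': array([ 1.03589727e+00,  2.21163317e-01,  1.52753383e+00, -1.61164056e-05,
        1.39471399e+00, -1.26136614e-01]), 'joint_velocities': array([ 0.00132164, -0.00122748, -0.00170402,  0.00032328, -0.00050817,
        0.00060228]), 'joint_torque': array([ 2.75591274e-04, -4.98239851e+01, -3.90550160e+01, -2.40663567e-04,
        5.61574241e-03, -6.53762663e-05]), 'eef_pos': array([0.24815893, 0.57300325, 0.23027905]), 'tcp_rot': array([-1.68821052,  1.56897777, -2.09697012]), 'ft_force': array([ 0.48123772,  0.03911814, -0.87033193]), 'torque': array([-0.03834497, -0.05442452,  0.0116514 ]), 'opening': 0.08523948841215363}
```

View pics/scene0.png

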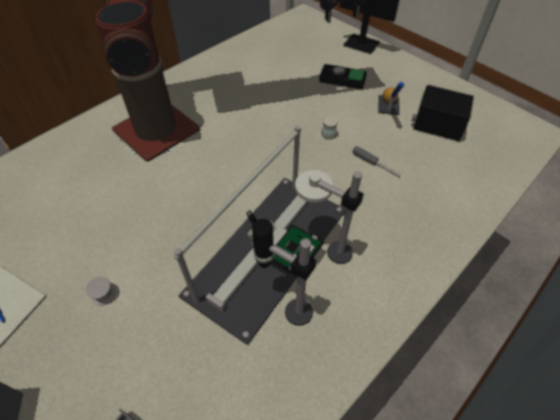

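View pics/side0.png

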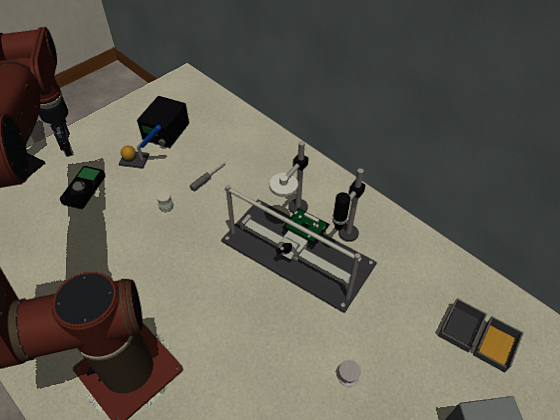

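The scene view shows the stage at about (265,250), the microscope barrel at (263,240) and the lamp shade at (313,185). In the side view the knob is at (285,248), the chip and board at (305,225), the barrel at (342,208), and the rod runs from (228,190) to (357,258). Next I'll turn these into positions.

Run:
```python
from h import *
for n,box in(("scene",(180,130,360,340)),("side",(215,140,385,310))):
    z=np.load(f"pics/{n}0.npz");P=z["P"];im=z["im"];x0,y0,x1,y1=box
    p=P[y0:y1,x0:x1].reshape(-1,3);c=im[y0:y1,x0:x1].reshape(-1,3).astype(int)
    dark=c.max(1)<90
    b=p[(abs(p[:,2]-.012)<.006)&dark][:,:2]
    print(n,"base",len(b),cv2.minAreaRect(b.astype(np.float32)))
    r=p[(p[:,2]>.195)&(p[:,2]<.228)]; print("z.2 range",len(r),r.min(0),r.max(0))
    g=p[(c[:,1]>c[:,0]+25)&(c[:,1]>c[:,2]+15)]; print("green",len(g),np.median(g,0),cv2.minAreaRect(g[:,:2].astype(np.float32)))
    bl=p[(p[:,2]>.15)&(p[:,2]<.262)&(c.max(1)<60)]; print("black high",len(bl),np.median(bl,0),cv2.minAreaRect(bl[:,:2].astype(np.float32)))
z=np.load("pics/side0.npz")
for u,v in((228,190),(229,191),(357,258),(356,259),(285,248),(342,208),(284,184),(350,235)): print(u,v,z["P"][v,u].round(3))
a=cv2.resize(cv2.imread("pics/side0.png")[165:315,215:385],None,fx=4,fy=4,interpolation=2)
cv2.imwrite("pics/c1.png",a)
```

```text
scene base 8718 ((0.4890056252479553, -0.0056778788566589355), (0.5489651560783386, 0.6555579304695129), 42.6236457824707)
z.2 range 2764 [ 0.47992902 -0.27703393  0.19504429] [0.7592271  0.13443382 0.22799426]
green 442 [ 0.62039563 -0.01385677  0.05369578] ((0.7683444619178772, -0.21268042922019958), (0.09746719896793365, 0.5681516528129578), 34.76152801513672)
black high 1147 [ 0.70550719 -0.13834182  0.22746974] ((0.6929317116737366, -0.12053528428077698), (0.3753271996974945, 0.13570819795131683), 69.59700012207031)
side base 5260 ((0.61147540807724, -0.04186367988586426), (0.28293129801750183, 0.46553555130958557), 10.83555793762207)
z.2 range 1624 [ 0.47478154 -0.28285705  0.19515242] [0.76051787 0.13885125 0.22796936]
green 364 [ 0.64571095 -0.03335473  0.05495807] ((0.2904570400714874, -0.28361818194389343), (0.9748933911323547, 0.12060810625553131), 35.374874114990234)
black high 740 [ 0.68391692 -0.13659869  0.21937075] ((0.6287032961845398, -0.05658538639545441), (0.23283709585666656, 0.4131789207458496), 10.572171211242676)
228 190 [0.481 0.125 0.218]
229 191 [0.48  0.12  0.218]
357 258 [ 0.556 -0.277  0.225]
356 259 [ 0.555 -0.275  0.219]
285 248 [ 0.516 -0.066  0.092]
342 208 [ 0.639 -0.155  0.245]
284 184 [0.611 0.033 0.213]
350 235 [ 0.735 -0.138  0.011]
```

View pics/c1.png

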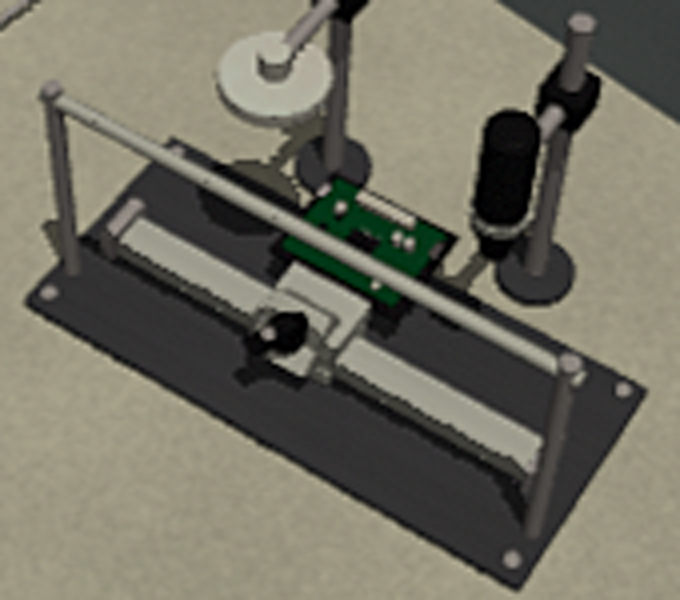

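The crop shows the plate corners, the rod, the knob at (285,333), the board and the barrel at (505,170) clearly. I'll fit the stage pose from the rod and plate, then the items in the stage frame.

Run:
```python
from h import *
D={n:np.load(f"pics/{n}0.npz") for n in("scene","side")}
def sel(n):
    z=D[n];P=z["P"].reshape(-1,3);c=z["im"].reshape(-1,3).astype(int)
    m=(abs(P[:,0]-.61)<.25)&(abs(P[:,1]+.06)<.33)&(P[:,2]<.31);return P[m],c[m]
yaw=np.radians(10.6);O=np.array([.57,-.065])
for it in range(3):
  for n in D:
    P,c=sel(n);A=np.array([[np.cos(yaw),-np.sin(yaw)],[np.sin(yaw),np.cos(yaw)]])
    s=(P[:,:2]-O)@A
    rod=(abs(P[:,2]-.217)<.006)&(abs(s[:,0]+.045)<.025)&(abs(s[:,1])<.18)
    f=np.polyfit(s[rod,1],s[rod,0],1)
    top=(P[:,2]>.195)&(P[:,2]<.23)&(abs(s[:,0]+.045)<.03)
    pl=(abs(P[:,2]-.012)<.004)&(c.max(1)<100)&(abs(s[:,0]-.01)<.14)&(abs(s[:,1])<.25)
    q=np.percentile(s[pl],[.3,99.7],axis=0)
    print(n,np.degrees(yaw),O,"rod",rod.sum(),f,"rodends",np.percentile(s[top,1],[.5,99.5]).round(4),"plate",q.round(4).tolist())
    if n=="side":
      yaw-=np.arctan(f[0]); O=O+A@np.array([f[1]+.045,0]); O=O+A@np.array([0,np.mean(np.percentile(s[top,1],[.5,99.5]))])
print("stage",O,np.degrees(yaw))
A=np.array([[np.cos(yaw),-np.sin(yaw)],[np.sin(yaw),np.cos(yaw)]])
for n in D:
    P,c=sel(n);s=(P[:,:2]-O)@A;z=P[:,2]
    def rep(t,m):
        if m.sum()>3:print(n,t,m.sum(),"min",np.r_[s[m].min(0),z[m].min()].round(3),"max",np.r_[s[m].max(0),z[m].max()].round(3),"med",np.median(s[m],0).round(3))
    far=s[:,0]>0.02
    rep("green",(c[:,1]>c[:,0]+20)&(c[:,1]>c[:,2]+10)&(abs(z-.054)<.012)&(abs(s[:,0]-.07)<.08))
    rep("barrel",far&(z>.15)&(z<.275)&(c.max(1)<70)&(s[:,0]<.1)&(s[:,1]<0))
    rep("barreltop",far&(z>.262)&(z<.276)&(c.max(1)<70)&(s[:,0]<.1)&(s[:,1]<0))
    rep("lampshade",far&(z>.18)&(z<.212)&(c.min(1)>110)&(s[:,0]<.15)&(s[:,1]>0))
    rep("saddle",(abs(z-.052)<.006)&(abs(s[:,0])<.035)&(c.min(1)>90))
    rep("knob",(z>.075)&(z<.125)&(s[:,0]>-.14)&(s[:,0]<-.01)&(c.max(1)<60)&(abs(s[:,1])<.15))
    rep("foot",(z<.02)&(z>.004)&(s[:,0]>.115)&(s[:,0]<.22)&(s[:,1]<0)&(c.max(1)<110))
np.save("st.npy",np.r_[O,yaw])
```

```text
scene 10.600000000000001 [ 0.57  -0.065] rod 861 [-0.00384724 -0.0480592 ] rodends [-0.2111  0.2104] plate [[-0.0927, -0.2171], [0.1471, 0.2181]]
side 10.600000000000001 [ 0.57  -0.065] rod 535 [-0.00281865 -0.05080563] rodends [-0.2108  0.2131] plate [[-0.095, -0.2171], [0.1484, 0.2192]]
scene 10.761496362536196 [ 0.56407971 -0.06492587] rod 857 [-0.00111264 -0.04225396] rodends [-0.2121  0.2094] plate [[-0.0868, -0.2183], [0.1483, 0.2169]]
side 10.761496362536196 [ 0.56407971 -0.06492587] rod 536 [ 4.12516179e-05 -4.50142908e-02] rodends [-0.2118  0.2121] plate [[-0.0891, -0.2182], [0.1483, 0.2181]]
scene 10.759132818933336 [ 0.56404248 -0.06480654] rod 858 [-0.00107624 -0.04223426] rodends [-0.2122  0.2093] plate [[-0.0868, -0.2184], [0.1483, 0.2168]]
side 10.759132818933336 [ 0.56404248 -0.06480654] rod 535 [-1.72969996e-06 -4.49998934e-02] rodends [-0.212  0.212] plate [[-0.089, -0.2183], [0.1483, 0.218]]
stage [ 0.56404292 -0.06480831] 10.759231923440721
scene green 500 min [ 0.036 -0.035  0.047] max [0.119 0.071 0.06 ] med [0.064 0.039]
scene barrel 782 min [ 0.053 -0.114  0.1
[... 405 characters left out ...]
scene foot 505 min [ 0.13  -0.125  0.004] max [ 0.193 -0.047  0.02 ] med [ 0.166 -0.099]
side green 377 min [ 0.039 -0.033  0.048] max [0.126 0.068 0.063] med [0.086 0.018]
side barrel 426 min [ 0.049 -0.114  0.15 ] max [ 0.089 -0.075  0.274] med [ 0.058 -0.099]
side barreltop 138 min [ 0.049 -0.113  0.262] max [ 0.089 -0.075  0.274] med [ 0.068 -0.095]
side lampshade 383 min [0.031 0.055 0.192] max [0.113 0.138 0.212] med [0.064 0.088]
side saddle 204 min [-0.034 -0.019  0.046] max [0.035 0.189 0.057] med [0.018 0.008]
side knob 80 min [-0.067 -0.001  0.075] max [-0.018  0.032  0.105] med [-0.047  0.011]
side foot 237 min [ 0.115 -0.161  0.004] max [ 0.192 -0.006  0.018] med [ 0.153 -0.098]
```

Both views agree. The yaw is 10.76° and the lens is at about stage (0.071, -0.094). The carriage is at about y = +0.017, so it has to move about -0.111. Next are the helpers and a reach check for both grasp flips.

```bash
cat >> h.py <<'E'
yaw=np.radians(10.76); Rs=R.from_euler("z",yaw).as_matrix()
O=np.array([.564+.0015*np.cos(yaw),-.0648,0])
s,c_=np.sin(np.radians(40)),np.cos(np.radians(40))
n=np.array([-s,0,c_]);u=np.array([c_,0,s])
def toW(p): return O+Rs@np.array(p,float)
def toS(P): return (np.asarray(P)-O)@Rs
def ori(j,flip):
    b=R.from_rotvec(n*(j-.6)).apply(u); y=np.cross(n,b)*flip
    return R.from_matrix(Rs@np.c_[-n,y,np.cross(-n,y)]).as_euler("xyz")
def tcp(g,back): # grasp point 'back' m outside stage point g, along axis
    return toW(np.array(g)+n*(back-.019))
E
python3 - <<'E'
from h import *
T=np.array(get_calibration("wrist")["world_from_camera"]);o=observe()
Rt=R.from_euler("xyz",o["tcp_rot"]).as_matrix();print("cam in tool",Rt.T@(T[:3,3]-o["eef_pos"]),(Rt.T@T[:3,2]).round(3))
g=[-.045,.016,.08];g2=[-.045,-.094,.08]
for f in(1,-1):
  for gg,j,b in((g,.05,.16),(g,.05,.003),(g,.9,.003),(g2,.9,.003),(g2,-.05,.003),(g2,0,.16)):
    q=inverse_kinematics(tcp(gg,b),ori(j,f));print(f,j,b,None if q is None else np.round(q,2))
E
```

```text
cam in tool [-0.14374019  0.00098038 -0.07538496] [ 0.957 -0.001  0.292]
1 0.05 0.16 [-0.81 -0.8   2.56  0.67  1.06 -2.26]
1 0.05 0.003 [-0.53 -0.15  2.42  1.    0.53 -2.55]
1 0.9 0.003 None
1 0.9 0.003 None
1 -0.05 0.003 [-0.74  0.02  2.27  1.01  0.66 -2.62]
1 0 0.16 [-0.99 -0.45  2.37  0.75  1.05 -2.48]
-1 0.05 0.16 [-0.81 -0.8   2.56  0.67  1.06  0.89]
-1 0.05 0.003 [-0.53 -0.15  2.42  1.    0.53  0.6 ]
-1 0.9 0.003 [-0.53 -0.15  2.42  1.    0.53 -0.25]
-1 0.9 0.003 [-0.74  0.02  2.27  1.01  0.66 -0.43]
-1 -0.05 0.003 [-0.74  0.02  2.27  1.01  0.66  0.52]
-1 0 0.16 [-0.99 -0.45  2.37  0.75  1.05  0.66]
```

The wrist camera would be close to the rod when the tool is in line with the axis, because only flip -1 works. I'll tilt the tool in the bar's plane away from the rod and check reach and clearance.

```bash
cat >> h.py <<'E'
def pose(g,j,t=0.,out=.004,back=0.,flip=-1):
    """grasp point 'out' along knob axis from stage point g, then 'back' along the tilted tool"""
    b=R.from_rotvec(n*(j-.6)).apply(u); y=np.cross(n,b)*flip; a=n*np.cos(t)-b*np.sin(t)
    M=np.c_[-a,y,np.cross(-a,y)]
    return toW(np.array(g)+n*out+a*(back-.019)), R.from_matrix(Rs@M).as_euler("xyz"), M
E
python3 - <<'E'
from h import *
g=[-.045,.016,.08];g2=[-.045,-.094,.08]
for td in(10,15,20,25):
  for gg,j,b in((g,.05,.15),(g,.05,.08),(g,.05,0),(g,.9,0),(g2,.9,0),(g2,-.05,0),(g2,0,.1)):
    p,o,M=pose(gg,j,np.radians(td),.005,b);q=inverse_kinematics(p,o)
    cam=toS(p)+M@[-.144,0,-.075];print(td,j,b,None if q is None else np.round(q,2),"cam-rod",np.hypot(cam[0]+.045,cam[2]-.215).round(3),"camx,z",cam[[0,2]].round(3))
E
```

```text
10 0.05 0.15 None cam-rod 0.196 camx,z [-0.214  0.316]
10 0.05 0.08 None cam-rod 0.128 camx,z [-0.161  0.269]
10 0.05 0 [-0.53 -0.18  2.53  1.51  0.44  0.11] cam-rod 0.057 camx,z [-0.102  0.217]
10 0.9 0 [-0.66 -0.11  2.49  1.39  0.66 -0.72] cam-rod 0.053 camx,z [-0.098  0.22 ]
10 0.9 0 [-0.85  0.08  2.31  1.29  0.79 -0.77] cam-rod 0.053 camx,z [-0.098  0.22 ]
10 -0.05 0 [-0.76 -0.01  2.38  1.4   0.58  0.15] cam-rod 0.059 camx,z [-0.104  0.215]
10 0 0.1 [-0.96 -0.4   2.52  1.06  0.82  0.37] cam-rod 0.148 camx,z [-0.177  0.282]
15 0.05 0.15 None cam-rod 0.205 camx,z [-0.231  0.303]
15 0.05 0.08 None cam-rod 0.138 camx,z [-0.175  0.261]
15 0.05 0 None cam-rod 0.067 camx,z [-0.112  0.213]
15 0.9 0 [-0.71 -0.05  2.5   1.53  0.75 -0.91] cam-rod 0.064 camx,z [-0.109  0.216]
15 0.9 0 [-0.9   0.13  2.31  1.39  0.87 -0.91] cam-rod 0.064 camx,z [-0.109  0.216]
15 -0.05 0 [-0.76 -0.    2.43  1.64  0.57 -0.09] cam-rod 0.069 camx,z [-0.114  0.212]
15 0 0.1 None cam-rod 0.157 camx,z [-0.191  0.273]
20 0.05 0.15 None cam-rod 0.214 camx,z [-0.246  0.289]
20 0.05 0.08 None cam-rod 0.148 camx,z [-0.188  0.251]
20 0.05 0 None cam-rod 0.077 camx,z [-0.122  0.209]
20 0.9 0 [-0.77  0.02  2.51  1.63  0.86 -1.06] cam-rod 0.075 camx,z [-0.12  0.21]
20 0.9 0 [-0.94  0.19  2.31  1.47  0.96 -1.03] cam-rod 0.075 camx,z [-0.12  0.21]
20 -0.05 0 [-0.76  0.02  2.47  1.89  0.6  -0.33] cam-rod 0.079 camx,z [-0.123  0.208]
20 0 0.1 None cam-rod 0.166 camx,z [-0.205  0.262]
25 0.05 0.15 None cam-rod 0.223 camx,z [-0.26   0.273]
25 0.05 0.08 None cam-rod 0.157 camx,z [-0.2   0.24]
25 0.05 0 None cam-rod 0.087 camx,z [-0.132  0.203]
25 0.9 0 [-0.82  0.11  2.5   1.69  0.97 -1.19] cam-rod 0.086 camx,z [-0.13   0.204]
25 0.9 0 [-0.98  0.26  2.3   1.52  1.06 -1.13] cam-rod 0.086 camx,z [-0.13   0.204]
25 -0.05 0 [-0.75  0.07  2.5   2.12  0.67 -0.55] cam-rod 0.088 camx,z [-0.132  0.203]
25 0 0.1 None cam-rod 0.175 camx,z [-0.217  0.25 ]
```

Run:
```python
from h import *
g=[-.045,.016,.08]
for b in (.16,.14,.12):
    p,o,M=pose(g,.05,0,.004,b);q=inverse_kinematics(p,o)
    if q is not None and q[2]<2.565: break
print(b,np.round(q,3),p)
q=np.array(q);a=q.copy();a[0]=observe()["q"][0]
set_joints(a);print(observe()["eef_pos"],observe()["time_s"]);set_joints(q)
o=observe();print(o["eef_pos"],o["time_s"],np.abs(o["ft_force"]).max())
im,d,c=snap("wrist","w1")
```

```text
0.16 [-0.817 -0.811  2.558  0.664  1.077  0.888] [ 0.42671223 -0.07488342  0.19107644]
[-0.04597831  0.43151277  0.19245403] 1.35
[ 0.42676494 -0.07426158  0.1909913 ] 3.75 0.7810613410644022
```

View pics/w1.png

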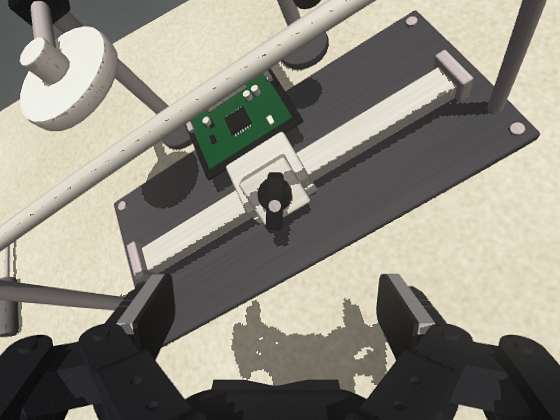

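The wrist view shows the knob's bar at about (275,200), upright in the picture and so lined up with the jaws. The chip is at (238,122) and the saddle at (265,165). Measuring them now.

Run:
```python
from h import *
z=np.load("pics/w1.npz");P=toS(z["P"].reshape(-1,3)).reshape(420,560,3);c=z["im"].astype(int)
def box(x0,y0,x1,y1): return P[y0:y1,x0:x1].reshape(-1,3),c[y0:y1,x0:x1].reshape(-1,3)
p,k=box(225,105,252,140);m=(abs(p[:,2]-.059)<.003)&(k.max(1)<60);print("chip",m.sum(),p[m].min(0),p[m].max(0),np.median(p[m],0),cv2.minAreaRect(p[m][:,:2].astype(np.float32)))
p,k=box(245,165,305,245)
m=(p[:,2]>.06)&(p[:,2]<.12)&(k.max(1)<230)
# knob coords: along n, along u, y
a=p[m];N=a@n;U=a@u
print("N range",np.percentile(N,[1,50,90,97,99.5]))
t=N>np.percentile(N,97)-.004
t&=(k[m].max(1)<230)
q=np.c_[U[t],a[t,1]].astype(np.float32);print("top face",t.sum(),cv2.minAreaRect(q),q.mean(0),N[t].mean())
f=(a[:,2]>.07)
h,e=np.histogram(N,20);print(h,e.round(3))
for (uu,v) in((275,205),(275,190),(275,177),(275,222),(266,190),(284,190)):print(uu,v,P[v,uu].round(4),P[v,uu]@n,P[v,uu]@u)
m=(abs(p[:,2]-.052)<.003)
p,k=box(225,130,320,225);m=(abs(p[:,2]-.052)<.003)&(k.min(1)>110);print("saddle",m.sum(),np.percentile(p[m],[1,99],axis=0))
p,k=box(190,70,300,180);m=(k[:,1]>k[:,0]+25)&(abs(p[:,2]-.054)<.008);print("green",cv2.minAreaRect(p[m][:,:2].astype(np.float32)))
cv2.imwrite("pics/c2.png",cv2.resize(cv2.imread("pics/w1.png")[90:260,200:340],None,fx=4.2,fy=3.5,interpolation=2))
```

```text
chip 431 [0.05440532 0.00804785 0.0560687 ] [0.08400065 0.03280686 0.06171724] [0.06786848 0.01964524 0.05988748] ((0.06911187618970871, 0.01979542151093483), (0.025850987061858177, 0.026739541441202164), 82.65098571777344)
N range [0.05134245 0.07189477 0.1059444  0.10666996 0.10755542]
top face 849 ((0.016560662537813187, 0.019316043704748154), (0.01384067814797163, 0.043434131890535355), 58.06489562988281) [0.01718812 0.01896863] 0.10525553943600675
[ 12   9  12  10  26 550 180  36 270   7   8  13   9  10  14  10  11  18
 366 501] [0.045 0.048 0.051 0.054 0.058 0.061 0.064 0.067 0.07  0.073 0.077 0.08
 0.083 0.086 0.089 0.092 0.096 0.099 0.102 0.105 0.108]
275 205 [-0.0558  0.019   0.0919] 0.10632495276292087 0.01631185509056826
275 190 [-0.0472  0.0126  0.0977] 0.10520801629056906 0.026689489933408098
275 177 [-0.0376  0.0076  0.099 ] 0.10000939369647142 0.03484679316943988
275 222 [-0.0646  0.0268  0.0825] 0.10474237134486879 0.0035219552691922312
266 190 [-0.0276  0.0236  0.0707] 0.07191377502080948 0.024327850942171138
284 190 [-0.0338  0.0098  0.0649] 0.07145676887587094 0.015807945353617948
saddle 1989 [[-0.04033201 -0.01483622  0.04944836]
 [ 0.03198683  0.05355965  0.05468342]]
green ((0.07278863340616226, 0.020433340221643448), (0.10161219537258148, 0.07237890362739563), 89.94709014892578)
```

The measurements are consistent: the top face is 13.8 × 43.4 mm as specified, grip = (-0.047, 0.0193, 0.082) and j ≈ 0.045. Now I'll approach with a 6° tilt and grip.

```bash
echo 'G=np.array([-.0469,.0193,.0820]);TL=.105' >> h.py
python3 - <<'E'
from h import *
gripper_to(.05,60)
p,o,M=pose(G,.045,TL,.005,.06);q=inverse_kinematics(p,o);print(q is not None and np.round(q,3))
p2,_,_=pose(G,.045,TL,.005,0)
movep(p,o)
print("stopped",move_l(p2,feed=.08,max_force=15))
o=observe();print(o["eef_pos"]-p2,o["ft_force"],o["time_s"])
snap("wrist","w2")
E
```

```text
FalseTraceback (most recent call last):
  File "<stdin>", line 5, in <module>
plant.Unreachable: the arm cannot take that pose within its joint ranges
```

Run:
```python
from h import *
for td in(0,2,4,6,8):
  r=[]
  for b in(0,.02,.04,.05,.06,.08):
    p,o,M=pose(G,.045,np.radians(td),.005,b);q=inverse_kinematics(p,o)
    cam=toS(p)+M@[-.144,0,-.075];r.append((b,q is not None and float(np.round(q[2],2)),float(np.hypot(cam[0]+.045,cam[2]-.215).round(3))))
  print(td,r)
  print([ (y,j,inverse_kinematics(*pose(G+[0,y,0],j,np.radians(td),.005,0)[:2]) is not None) for y in(0,-.112) for j in(.9,0,-.08)])
```

```text
0 [(0, 2.44, 0.037), (0.02, 2.46, 0.055), (0.04, 2.48, 0.073), (0.05, 2.5, 0.083), (0.06, 2.51, 0.092), (0.08, 2.52, 0.112)]
[(0, 0.9, True), (0, 0, True), (0, -0.08, True), (-0.112, 0.9, True), (-0.112, 0, True), (-0.112, -0.08, True)]
2 [(0, 2.46, 0.042), (0.02, 2.49, 0.059), (0.04, 2.51, 0.077), (0.05, 2.52, 0.087), (0.06, 2.54, 0.096), (0.08, 2.56, 0.116)]
[(0, 0.9, True), (0, 0, True), (0, -0.08, True), (-0.112, 0.9, True), (-0.112, 0, True), (-0.112, -0.08, True)]
4 [(0, 2.48, 0.046), (0.02, 2.51, 0.063), (0.04, 2.54, 0.081), (0.05, 2.55, 0.091), (0.06, 2.57, 0.1), (0.08, False, 0.119)]
[(0, 0.9, True), (0, 0, True), (0, -0.08, True), (-0.112, 0.9, True), (-0.112, 0, True), (-0.112, -0.08, True)]
6 [(0, 2.5, 0.05), (0.02, 2.54, 0.067), (0.04, 2.57, 0.085), (0.05, False, 0.095), (0.06, False, 0.104), (0.08, False, 0.123)]
[(0, 0.9, True), (0, 0, True), (0, -0.08, True), (-0.112, 0.9, True), (-0.112, 0, True), (-0.112, -0.08, True)]
8 [(0, 2.52, 0.055), (0.02, 2.56, 0.071), (0.04, False, 0.089), (0.05, False, 0.099), (0.06, False, 0.108), (0.08, False, 0.127)]
[(0, 0.9, True), (0, 0, True), (0, -0.08, True), (-0.112, 0.9, True), (-0.112, 0, True), (-0.112, -0.08, True)]
```

```bash
sed -i 's/TL=.105/TL=np.radians(4)/' h.py
python3 - <<'E'
from h import *
p,o,M=pose(G,.045,TL,.005,.055)
p2,_,_=pose(G,.045,TL,.005,0)
movep(p,o)
print("stopped",move_l(p2,feed=.08,max_force=15))
o=observe();print(o["eef_pos"]-p2,o["ft_force"],o["time_s"],o["opening"])
snap("wrist","w2")
E
```

```text
stopped False
[ 0.00048381 -0.00064454  0.00119207] [ 0.4730593  -0.78004415 -0.03101214] 5.5917 0.04998371127521883
```

View pics/w2.png

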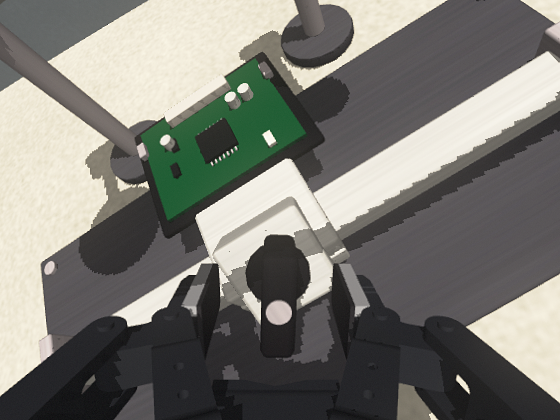

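The bar sits between the pads, at about (278,295). Gripping and loosening.

Run:
```python
from h import *
gripper_to(0,60);o=observe();print("grip",o["opening"],o["ft_force"],o["torque"])
for j in np.arange(.125,.90,.08):
    p,r,_=pose(G,j,TL,.005,0); movep(p,r)
    o=observe();print(round(j,2),o["ft_force"].round(1),o["torque"].round(2),round(o["time_s"],2))
hold(.2);snap("wrist","w3");print(observe()["opening"])
```

```text
grip 0.012447092281847259 [-14.43495566  -4.94301066   9.52456139] [-0.35389705  0.84426875 -0.24172605]
0.12 [-13.2  -4.6  10.6] [-0.34  0.76 -0.06] 6.31
0.2 [-12.5  -4.6  10.6] [-0.35  0.68 -0.07] 6.56
0.29 [-13.2  -4.3  11.4] [-0.32  0.74 -0.03] 6.81
0.37 [-13.9  -2.8  10.2] [-0.3   0.78  0.01] 7.06
0.45 [-13.4  -3.1  10.1] [-0.24  0.75  0.02] 7.31
0.53 [-13.4  -3.1  10.4] [-0.23  0.74  0.06] 7.56
0.61 [-14.2  -3.4  11.3] [-0.22  0.79  0.1 ] 7.81
0.68 [-13.3  -3.9  10.1] [-0.2   0.76  0.13] 8.06
0.77 [-13.2  -2.6  10.9] [-0.11  0.74  0.16] 8.31
0.85 [-14.4  -2.2  12. ] [-0.13  0.8   0.16] 8.56
0.01319506582195127
```

View pics/w3.png

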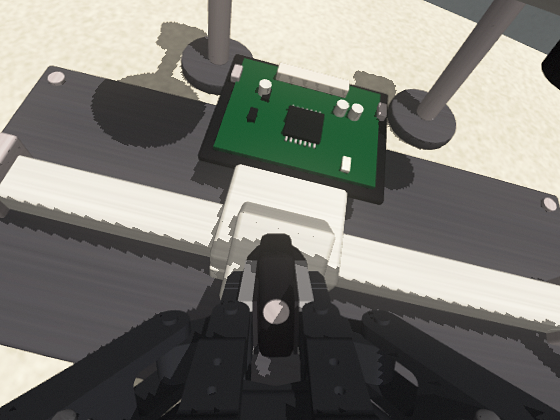

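The knob has turned to about 0.85 and the bar is still in the jaws. Sliding by -0.112.

Run:
```python
from h import *
p,r,_=pose(G+[0,-.112,0],.85,TL,.005,0)
print(move_l(p,feed=.05,max_force=25));hold(.2)
o=observe();print(o["eef_pos"]-p,o["ft_force"].round(1),o["time_s"])
for n_ in("wrist","scene","side"): snap(n_,n_+"4")
a=[cv2.imread("pics/%s4.png"%k) for k in("wrist","scene","side")]
cr=[cv2.resize(a[0],(400,300)),cv2.resize(a[1][190:310,220:380],(400,300),interpolation=2),cv2.resize(a[2][170:290,280:440],(400,300),interpolation=2)]
cv2.imwrite("pics/m4.png",np.vstack([np.hstack(cr[:2]),np.hstack([cr[2],cr[2]*0])]))
for k in("scene","side","wrist"):
    z=np.load(f"pics/{k}4.npz");P=toS(z["P"].reshape(-1,3));c=z["im"].reshape(-1,3).astype(int)
    def rep(t,m):
        if m.sum()>3:print(k,t,m.sum(),cv2.minAreaRect(P[m][:,:2].astype(np.float32)),np.median(P[m],0).round(4))
    rep("chip",(abs(P[:,2]-.059)<.0035)&(c.max(1)<60)&(abs(P[:,0]-.07)<.022)&(abs(P[:,1]+.094)<.022))
    rep("green",(c[:,1]>c[:,0]+20)&(c[:,1]>c[:,2]+10)&(abs(P[:,2]-.054)<.006)&(abs(P[:,0]-.07)<.06)&(abs(P[:,1]+.094)<.1))
    rep("barrel",(P[:,2]>.175)&(P[:,2]<.275)&(c.max(1)<80)&(abs(P[:,0]-.07)<.025)&(abs(P[:,1]+.094)<.04))
    rep("top",(P[:,2]>.264)&(P[:,2]<.276)&(c.max(1)<80)&(abs(P[:,0]-.07)<.025)&(abs(P[:,1]+.094)<.04))
```

```text
False
[-1.12399491e-04  9.82434246e-05  3.32556164e-04] [-7.4  0.5  6.3] 11.4
scene chip 137 ((0.07227667421102524, -0.08974286913871765), (0.0424535870552063, 0.029751628637313843), 58.76359558105469) [ 0.0707 -0.0922  0.0583]
scene green 931 ((0.07729552686214447, -0.09343148022890091), (0.08066517114639282, 0.10270661860704422), 0.2631748914718628) [ 0.0724 -0.1077  0.0548]
scene barrel 757 ((0.07137704640626907, -0.09469099342823029), (0.03939524292945862, 0.038313981145620346), 45.589454650878906) [ 0.0776 -0.1033  0.2526]
scene top 301 ((0.07049122452735901, -0.0940210372209549), (0.036138154566287994, 0.03534635901451111), 35.10242462158203) [ 0.0713 -0.0951  0.2686]
side chip 43 ((0.07041417062282562, -0.09383990615606308), (0.042157527059316635, 0.04121760278940201), 0.11371397972106934) [ 0.0769 -0.0889  0.0583]
side green 391 ((0.08053121715784073, -0.09407217055559158), (0.10222963243722916, 0.08602689951658249), 89.13043975830078) [ 0.0841 -0.0981  0.0551]
side barrel 381 ((0.06755438446998596, -0.09490732103586197), (0.03886702284216881, 0.03645707666873932), 12.376715660095215) [ 0.0571 -0.0985  0.2445]
side top 125 ((0.06832674145698547, -0.09394992142915726), (0.036458857357501984, 0.037131160497665405), 84.95747375488281) [ 0.0673 -0.0939  0.2698]
wrist chip 1516 ((0.07330472022294998, -0.09000764787197113), (0.03613942861557007, 0.03750181570649147), 89.40724182128906) [ 0.0706 -0.0874  0.0599]
wrist green 9728 ((0.07725293934345245, -0.09130547940731049), (0.08158709853887558, 0.10218314826488495), 0.6368298530578613) [ 0.0626 -0.0966  0.0562]
```

View pics/m4.png

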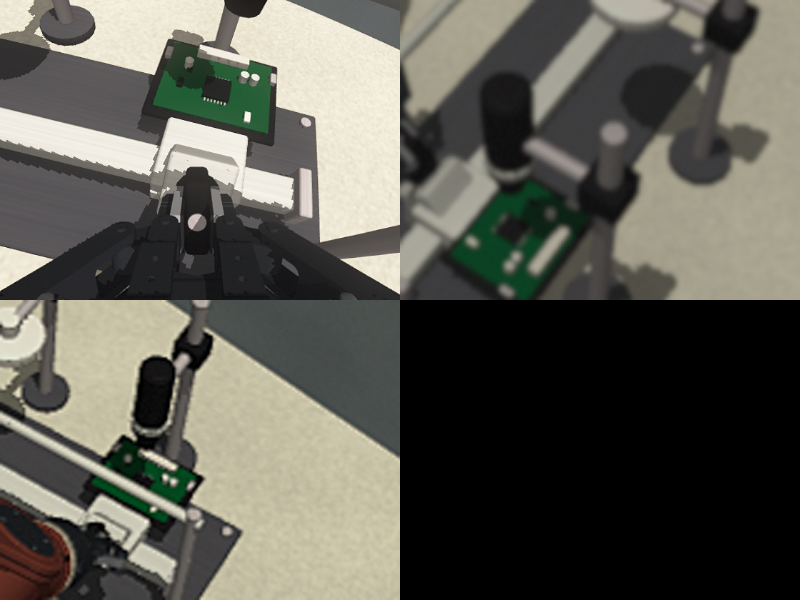

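The chip (board centre -0.0934 and -0.0941) and the barrel (-0.0943 and -0.0945) agree within 1 mm in both fixed cameras. The wrist image shows the bar still gripped at (197,220). Tightening.

Run:
```python
from h import *
g=G+[0,-.1125,0]
for j in list(np.arange(.77,.04,-.08))+[.0,-.03]:
    p,r,_=pose(g,j,TL,.005,0); movep(p,r)
    o=observe();print(round(j,2),o["ft_force"].round(1),o["torque"].round(2),round(o["time_s"],2))
snap("wrist","w5")
gripper_to(.05);o=observe();print("rel",o["ft_force"].round(1))
p,r,_=pose(g,-.03,TL,.005,.055);move_l(p,feed=.08)
p,r,_=pose(g,0.,0,.005,.13);movep(p,r);hold(.2)
o=observe();print(o["ft_force"].round(1),o["time_s"])
for n_ in("wrist","scene","side"): snap(n_,n_+"6")
for k in("scene","side","wrist"):
    z=np.load(f"pics/{k}6.npz");P=toS(z["P"].reshape(-1,3));c=z["im"].reshape(-1,3).astype(int)
    def rep(t,m):
        if m.sum()>3:print(k,t,m.sum(),cv2.minAreaRect(P[m][:,:2].astype(np.float32)))
    rep("green",(c[:,1]>c[:,0]+20)&(c[:,1]>c[:,2]+10)&(abs(P[:,2]-.054)<.006)&(abs(P[:,0]-.07)<.06)&(abs(P[:,1]+.094)<.1))
    rep("top",(P[:,2]>.264)&(P[:,2]<.276)&(c.max(1)<80)&(abs(P[:,0]-.07)<.025)&(abs(P[:,1]+.094)<.04))
    N=P@n;U=P@u;m=(abs(N-.105)<.004)&(abs(U-.0168)<.03)&(abs(P[:,1]+.093)<.03)
    if k=="wrist":print("bar",m.sum(),cv2.minAreaRect(np.c_[U,P[:,1]][m].astype(np.float32)))
```

```text
0.77 [-6.7  0.3  5.9] [0.31 0.45 0.19] 11.8
0.69 [-7.3  0.4  5.1] [0.26 0.44 0.16] 12.05
0.61 [-5.6  0.6  4.9] [0.23 0.46 0.14] 12.3
0.53 [-5.6  0.4  5.6] [0.15 0.46 0.07] 12.55
0.45 [-6.3 -0.5  5.7] [0.13 0.46 0.08] 12.8
0.37 [-6.4 -0.7  5.5] [0.1  0.46 0.03] 13.05
0.29 [-5.9 -0.5  4.9] [0.05 0.44 0.08] 13.3
0.21 [-6.9  0.2  4.2] [0.05 0.51 0.07] 13.55
0.13 [-6.1 -0.8  4.4] [ 0.05  0.5  -0.02] 13.8
0.05 [-6.2 -1.4  5.1] [-0.02  0.48  0.02] 14.05
0.0 [-5.6 -1.7  5. ] [-0.02  0.51  0.03] 14.3
-0.03 [-6.1 -2.   4.1] [-0.52  0.42  0.55] 14.55
rel [-0.1  0.   0.5]
[ 0.1  0.6 -0.6] 16.4833
scene green 947 ((0.07757678627967834, -0.09383165836334229), (0.1033153161406517, 0.08100342750549316), 89.56970977783203)
scene top 299 ((0.07011507451534271, -0.09343429654836655), (0.03611195459961891, 0.035361018031835556), 35.291988372802734)
side green 385 ((0.08019377291202545, -0.09542112797498703), (0.085214763879776, 0.10086841881275177), 0.09280865639448166)
side top 129 ((0.06771150976419449, -0.0939691960811615), (0.034931689500808716, 0.034652240574359894), 29.539947509765625)
wrist green 3714 ((0.07919824123382568, -0.09129858016967773), (0.08567260950803757, 0.1015855148434639), 0.3136586546897888)
bar 1066 ((0.01681354083120823, -0.09256941080093384), (0.013611316680908203, 0.04320366680622101), 55.50072479248047)
```

View pics/wrist6.png

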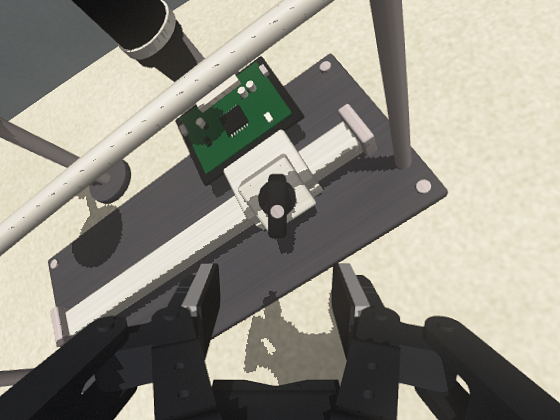

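The bar is at -34.5° (joint ≈ 0, tight), the board is centred under the barrel to within about 1.5 mm, and the gripper is clear. Handing in.

```bash
python3 -c "
from plant import *
job_done();print(observe()['time_s'])"
```

```text
the job is handed in; nothing more can be done
the job is handed in; nothing more can be done
```

I loosened the clamp knob to about 0.85 rad and slid the carriage about -112 mm while holding the knob. I then turned the knob clockwise to its stop, released it, backed off and handed the job in. My last clock reading before handing in was 16.5 s; no verdict was reported.

Last checks:
- **Knob:** the bar measures -34.5° in the wrist camera, which puts the joint at about 0 rad, fully tight. The torque jump at the end of the turn agrees.
- **Chip under lens:** I compared the board's centre with the barrel top along the rail. They differ by 0.4 mm in the scene camera and 1.5 mm in the side camera. The wrist camera puts the board about 2–3 mm off the barrel position from the other two cameras, within the calibration error of about 2 mm per camera and inside the 6 mm tolerance.
- **Robot clear:** the wrist force was below 1 N, with the gripper standing free.
- **Bystanders:** the arm's path stayed clear of the jar, spool and screwdriver, but I did not measure their positions again.

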